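# Lock a vial rack into the sampler bay

### The arm

A 6-joint arm with a two-finger parallel gripper is mounted at the origin on a cart in front of the work surface, level with it; the furniture and walls round the work are solid. World frame = base frame: x ahead of the robot, y to its left, z up, the work surface at z = 0. Lengths are in m, angles in rad, forces in N, time in s.
With the tool pointing down it reaches from about 0.325 to 0.75 m from the base axis. Payload 7.6 kg.
Tool frame: the origin (TCP) lies between the finger pads; the fingertips stand 19 mm ahead of it and the grasp point (between the pads) is the TCP (tips_ahead is the distance from the TCP to the fingertips, in m); z points along the fingers, y is the line along which they close (so a half turn about z gives the same grasp; the last joint's range is limited). The gripper opens to 85 mm and grips with 20 to 120 N. Pads are 22 mm wide; open, the fingers measure 114 mm over their backs; the gripper's body (76 mm by 85 mm) begins 54 mm behind the grasp point. The pads swing forward as they close: fully open they stand 13 mm farther back than shut.
Start: joints at [1.142, 0.052, 1.401, -0, 1.689, -0.07], TCP at [0.184, 0.492, 0.25] pointing down, gripper open.
Joint ranges: [-2.9, 2.9], [-0.91, 2.17], [0.12, 2.37], [-1.06, 4.2], [0.26, 2.73], [-2.93, 2.93]. Speed limits (rad/s): [2.57, 2.57, 3.01, 3.14, 3.14, 3.14].

### API

Orientations are given as a 3x3 rotation matrix whose columns are the frame's x, y, z axes.
In Python, from rig import observe, get_image, job_done, tips_ahead gives the robot as it stands. The module is installed in compiled form; this text tells all that it offers.
- The arm moves only by the shell command python3 -m creep 'ROWS' [FORCE]. ROWS is JSON, a list of rows, each a list of 7 numbers: the turn, a rotation vector about the tool's x, y, z in units of 10 degrees (1.0 is 10 degrees), then the shift along the tool's x, y, z in units of 30 mm (1.0 is 30 mm), then the opening, from 0 (shut) to 1 (fully open). In form: [[rx, ry, rz, tx, ty, tz, grip], ...]. A call has 1 to 10 rows; each row shifts and turns the commanded pose from where the row before left it, along the tool's axes as they then stand; what a row does not reach is not made up. A row lasts 1/8 s, in which the tool goes at most 62.5 mm and 10.7 degrees, less where a joint would pass 70% of its speed; a pose out of reach is approached as far as the arm can. A call is refused whole if a number of a shift passes 1 or a number of a turn 1, either way. A call with a gripper value outside its range is refused whole. The fingers move at their own pace and stop on an object; FORCE is the grip in N (left out, the last holds). Time passes only in rows, so rows that do not move let the fingers close. It gives the time, the measured TCP pose, the force, the opening and the grip force at its end, in the units of the state.
- observe(): the state, without advancing time (a new reading comes with each control period).
- get_image(name): name is "scene" or "top" or "wrist"; returns a dict with "frame" (400x640x3 uint8, blue, green, red), "fx", "fy", "cx", "cy" (pixels), "k1" (the pictures are not rectified: a ray, as slopes to the right and down, at radius r is drawn at 1 + k1 r^2 times it, then the intrinsics apply), "eye" and "rotation" of the camera in the world. Camera axes: x right, y up, looking along -z (the intrinsics and any distortion apply to the point x, -y, -z); pixel columns grow to the right and rows downward; lengths in m; the calibration is good to about 2 mm. A picture is of the moment at which its call begins. There is no depth.
- job_done(): hands the job in; it is judged then, once.
The state is a dict: "t": time; "joints": joint angles; "qvel": joint speeds; "tau": joint torques, N m; "position": TCP position; "tool_rot": TCP orientation; "wrist_force": force on the tool from outside, world axes, zero at the start; "wrist_torque": the same for the moment, N m; "grip_width": finger opening in m; "finger_force": force on a finger pad.
Only numpy, scipy, OpenCV 4.12 (cv2) and the standard library are available. Lean on these libraries where they do the work, as an engineer would, in place of code of your own. Each camera call takes 0.05 s, during which the arm holds its last target. There are 200 camera calls.

### The job

Get the loaded blue vial rack ready for the sampler without gripping anything: with your fingertips, nudge it into line with the sampler's aluminium bay, gently slide it in between the rails until it is fully home against the rear stop, then push the bay's bolt fully home by its round button so that the rack is locked in. Do not lift the rack, keep its vials upright in their cells, and leave everything else on the bench where it is.

Things in the scene. Friction and masses are not known exactly. Their poses are not given: they have to be found in the camera images.
- rack_bay: Sampler's rack bay: aluminium frame screwed to the bench, no floor (the rack slides on the bench); a white sampling column 200 mm tall stands behind its stop, y = 70 to 145 mm. Origin: on the bench, at the centre of the seated rack's place. +y points into the bay (the way the rack goes in), x across, z up. Outside the -x rail is the bolt's bracket, x = -81 to -48, y = -78 to -42, 28 mm high.
- bay_mouth (a point): Point on the bench midway between the near ends of the two side rails, at y = -52 mm of the bay, same axes. Rails: 14 mm high, 3 mm thick, inner faces 34.5 mm either side of the centre line (69 mm apart), running from here 112 mm into the bay. From here two lead-in plates of the same height flare out at 30 degrees to 48 mm either side, 22 mm before the mouth.
- bay_stop (a point): Point 12 mm above the bench, on the centre line, in the plane of the faces of the rear stop's two rubber bumpers (12 mm wide, 18 mm either side), at y = +54 mm of the bay; same axes. The seated rack's end touches them. The plate behind is 22 mm high.
- hood_post (a point): Axis, at bench level, of the white upright post of the fume hood, 40 mm square, that stands from floor to ceiling to the left of the bench, between it and the left side of the robot: keep the arm clear of it.
- vial_rack: Blue open vial rack, 3 x 5 cells, 65 mm wide (x), 107 mm long (y), side walls 26 mm high, end walls 23, 0.1 to 0.2 kg, loose on the bench before the bay's mouth, with four vials in it. Origin: centre of its underside. Its axes agree with the bay's when home; it starts within about 17 degrees of that, up to 35 mm off the bay's centre line and 150 to 178 mm short of home.
- bolt (a joint): Locking bolt: steel rod 7 mm thick, 18 mm above the bench, sliding along the bay's +x at y = -60 mm. 0 m = withdrawn (starts at 0 to 0.008, clear of the mouth); 0.040 = fully home: its button meets the bracket and the rod ends 6 mm short of the centre line, 2.5 mm behind a seated rack; a rack not home is in its way. Needs about 2 N, no spring, stays where it is left.
- bolt_button (a point): Centre of the outer face of the bolt's round dark steel button (18 mm wide, 8 mm thick, 18 mm above the bench), which faces the bay's -x. It moves with the bolt: 126 mm from the bay's centre line when withdrawn, 86 mm when home.
- vial_1: Glass vial with black cap, 15 mm wide, 44 tall, standing loose in a cell of the rack (3 mm above the rack's underside). Origin: centre of its underside. To stay in its cell.
- vial_3: Glass vial with white cap, 15 mm wide, 44 tall, standing loose in a cell of the rack (3 mm above the rack's underside). Origin: centre of its underside. To stay in its cell.
- vial_4: Glass vial with black cap, 15 mm wide, 44 tall, standing loose in a cell of the rack (3 mm above the rack's underside). Origin: centre of its underside. To stay in its cell.
- vial_5: Glass vial with blue cap, 15 mm wide, 44 tall, standing loose in a cell of the rack (3 mm above the rack's underside). Origin: centre of its underside. To stay in its cell.
- ferrule_jar: Small screw jar of coloured ferrules, 42 mm wide, 44 tall; a bystander. Origin: centre of its underside.
- rubber_stopper: Conical rubber stopper, 33 mm wide, 28 tall; a bystander. Origin: centre of its underside.
- marker_blue: Capped marker pen lying flat, 138 mm long, 12 thick; a bystander. Origin: centre of its underside.
- vial_9: Single capped glass vial standing on the bench outside the rack, 15 mm wide, 44 tall; a bystander. Origin: centre of its underside.
- timer: Flat lab timer, 58 x 64 x 16 mm; a bystander. Origin: centre of its underside.
- tape_roll: Roll of tape lying flat, 67 mm wide, 19 tall; a bystander. Origin: centre of its underside.

How it is judged:
On the way, in this order (a step that is already met when the one before it is completed fails the run):
1. the rack is fully home in the bay with the bolt still withdrawn (y of vial_rack in the frame of rack_bay between -0.0035 and 0.004 m and x of vial_rack in the frame of rack_bay between -0.005 and 0.005 m and angle between the y axis of vial_rack and the y axis of rack_bay, either way round below 0.06 rad and value of joint bolt below 0.012 m), for 0.2 s.
2. the bolt is pushed fully home behind the rack (y of vial_rack in the frame of rack_bay between -0.0035 and 0.004 m and x of vial_rack in the frame of rack_bay between -0.005 and 0.005 m and angle between the y axis of vial_rack and the y axis of rack_bay, either way round below 0.06 rad and value of joint bolt above 0.037 m), for 0.2 s.
At the end, for the whole second after the job is handed in: The rack rests between the rails within 3.5 mm of the rear stop and in line with the bay (0.06 rad), the bolt is within 3 mm of fully home behind it, and the four vials stand upright in their cells (all of step 2 and angle between each of vial_1, vial_3, vial_4, vial_5's own z axis and vertical below 0.25 rad and linear speed of vial_rack below 0.01 m/s); the robot touches nothing.
It fails at once if the rack is lifted or tipped (a side more than about 8 mm off the bench) (height (world z) of vial_rack above 0.008 m or angle between vial_rack's own z axis and vertical above 0.15 rad).
It fails at once if a vial in the rack is tipped or lifted out of its cell (angle between any of vial_1, vial_3, vial_4, vial_5's own z axis and vertical above 0.35 rad or z of any of vial_1, vial_3, vial_4, vial_5 in the frame of vial_rack above 0.015 m).
It fails at once if the rack is rammed or squeezed (more than 45 N) (contact force between the fingers and vial_rack above 45 N).
It fails at once if a bystander is moved more than 15 mm or knocked over (distance of any of ferrule_jar, rubber_stopper, marker_blue, vial_9, timer, tape_roll from where it was at the start of the episode above 0.015 m or angle between any of ferrule_jar, rubber_stopper, vial_9's own z axis and vertical above 0.5 rad).
It also fails if it takes over 67 s, if anything falls off the work surface, if the arm or the gripper's body presses on something with over 40 N, if the wrist force passes 120 N, or if a joint passes its speed limit or range.

## Working session

There is one attempt and no reset: what is moved stays moved. The work goes in short steps, Python scripts to look and compute and a shell command to move; the robot and the scene stay as the last step left them, time stands still between calls to the robot, and variables do not carry over. Pictures are saved under pics/ and viewed, at most 14 in all, crops included, and the job is handed in when it is done.

```bash
mkdir -p pics; cat > h.py <<'E'
import numpy as np, cv2, json
from rig import observe, get_image
def cam(n):
    g=get_image(n); return g
def ray(g,u,v):
    K=np.array([[g['fx'],0,g['cx']],[0,g['fy'],g['cy']],[0,0,1.]])
    p=cv2.undistortPoints(np.array([[[u,v]]],float),K,np.array([g['k1'],0,0,0.]))[0,0]
    return np.array(g['eye']),np.array(g['rotation'])@np.array([p[0],-p[1],-1])
def pt(g,u,v,z=0):
    e,d=ray(g,u,v); return e+d*(z-e[2])/d[2]
def proj(g,P):
    c=np.array(g['rotation']).T@(np.array(P,float)-np.array(g['eye']))
    x,y=c[0]/-c[2],-c[1]/-c[2]; s=1+g['k1']*(x*x+y*y)
    return g['fx']*x*s+g['cx'],g['fy']*y*s+g['cy']
E
python3 - <<'E'
from h import *
import pickle
for n in("top","scene"):
    g=cam(n); cv2.imwrite(f'pics/{n}0.png',g['frame']); pickle.dump(g,open(n+'.pkl','wb')); print(n,g['eye'],g['fx'])
s=observe();print(s['t'],s['position'],s['tool_rot'],s['grip_width'])
E
```

```text
top [ 0.19628475 -0.06022239  1.8648922 ] 475.3808438732669
scene [-0.13861195 -0.55990566  0.94898107] 381.27919319368
0.1 [0.18423938 0.49136676 0.2495614 ] [[-9.36310491e-01  3.51172825e-01 -5.59106085e-04]
 [ 3.51173260e-01  9.36309649e-01 -1.25800654e-03]
 [ 8.17187120e-05 -1.37422783e-03 -9.99999052e-01]] 0.08570070971544588
```

View pics/top0.png

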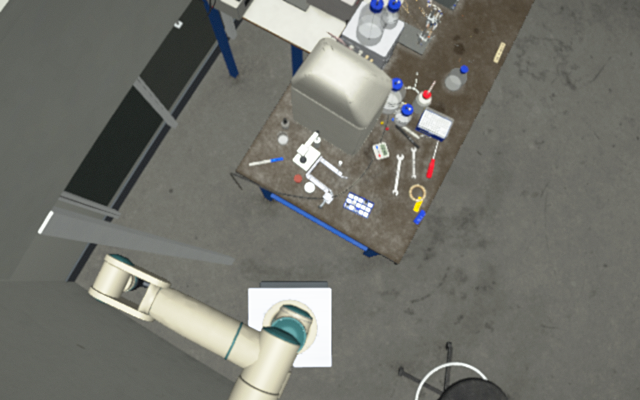

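View pics/scene0.png

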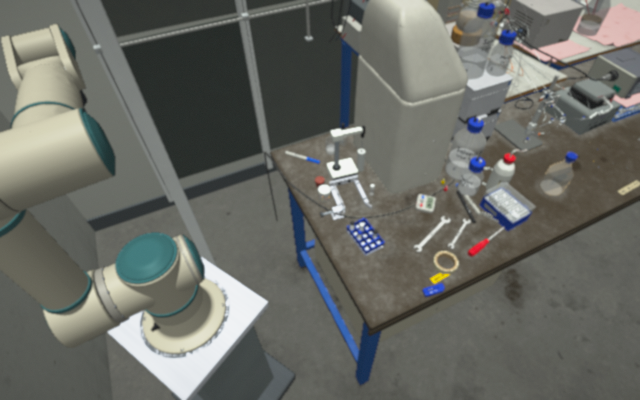

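The top view shows the rack at about (358,205), the bay at (325,170) and the tape at (417,192). In the scene view the rack is at (366,236) and the bay at (340,180). I'll enlarge both.

```bash
python3 - <<'E'
from h import *
import pickle
for n,(a,b,w,h,s) in {'top':(260,120,130,100,6),'scene':(275,115,125,145,4)}.items():
    g=pickle.load(open(n+'.pkl','rb')); c=g['frame'][b:b+h,a:a+w]
    c=cv2.resize(c,None,fx=s,fy=s,interpolation=cv2.INTER_CUBIC)
    for k in range(0,w,10): cv2.putText(c,str(a+k),(k*s,8),0,.3,(0,255,255),1); cv2.line(c,(k*s,10),(k*s,14),(0,255,255))
    for k in range(0,h,10): cv2.putText(c,str(b+k),(0,k*s+4),0,.3,(0,255,255),1)
    cv2.imwrite(f'pics/{n}1.png',c)
E
```

```text
(no output)
```

View pics/top1.png

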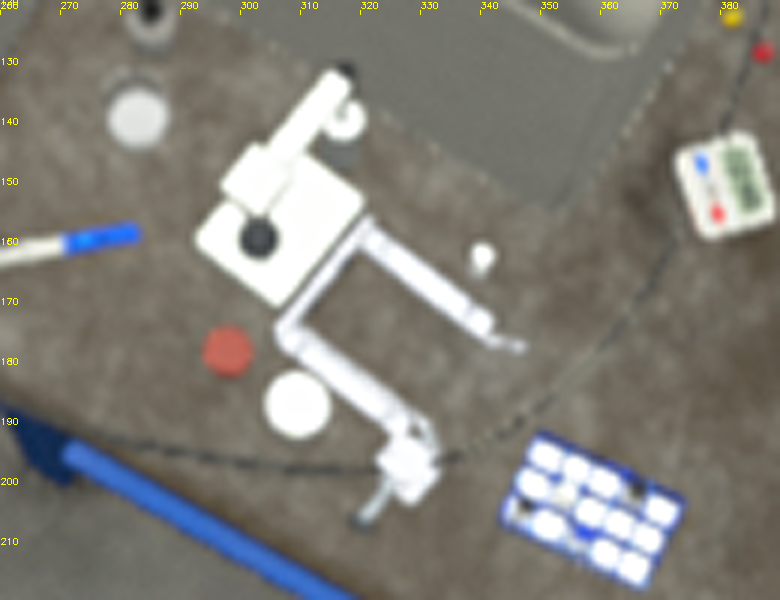

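View pics/scene1.png

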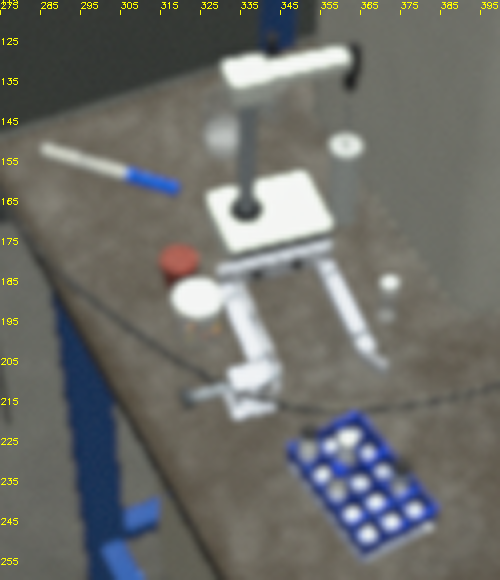

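```bash
cat > fit.py <<'E'
from h import *
import pickle
from scipy.optimize import least_squares
T=pickle.load(open('top.pkl','rb'));S=pickle.load(open('scene.pkl','rb'))
def c(l,o,s): return [(u/s+o[0],v/s+o[1]) for u,v in l]
def fit(loc,obs,x0):
    def W(p):
        R=np.array([[np.cos(p[2]),-np.sin(p[2])],[np.sin(p[2]),np.cos(p[2])]])
        return [np.r_[R@np.array(l[:2])+p[:2],l[2]] for l in loc]
    def f(p):
        w=W(p); return np.ravel([np.subtract(proj(g,w[i]),uv)*(1 if g is S else 1.2) for g,i,uv in obs])
    r=least_squares(f,x0,loss='soft_l1'); return r.x,f(r.x).reshape(-1,2)
E
python3 - <<'E'
from fit import *
to=(260,120);so=(275,115)
for u,v in [(235,262),(200,255),(150,245)]: print('post',u,v,pt(T,u,v)[:2],pt(T,u,v,-.8)[:2])
for n,u,v,z in [('button',320,206.8,.018),('bracket',328,197.5,.028),('rtip',347.3,178,.014),('jar',309.5,187.5,.044),('v9',340,162.5,.044),('stopper',298,178.5,.028),('tape',417,192,.019),('timer',381,150,.016)]: print(n,pt(T,u,v,z)[:2])
loc=[(-.126,-.06,.018),(-.0645,-.06,.028),(.048,-.074,.014),(.036,-.052,.014)]
obs=[]
for i,uv in enumerate(c([(360,521),(410,468),(524,347),(490,330)],to,6)): obs.append((T,i,uv))
for i,uv in enumerate(c([(188,398),(250,378),(385,366),(375,352)],so,4)): obs.append((S,i,uv))
b=pt(T,335,172); bx,res=fit(loc,obs,[b[0],b[1],0.6]);print('bay',bx,'\n',res.round(1).tolist())
for y0 in (-2.5,-1,.6,2): 
  q=fit(loc,obs,[b[0],b[1],y0]);print(q[0],abs(q[1]).max())
rl=[(-.0325,.0535,.025),(.0325,.0535,.025),(.0325,-.0535,.025),(-.0325,-.0535,.025)]
# top corners: near mouth-left(500,522), (541,431), (686,500),(645,590)
ob=[(T,i,uv) for i,uv in enumerate(c([(500,522),(541,431),(686,500),(645,590)],to,6))]+[(S,i,uv) for i,uv in enumerate(c([(288,447),(358,411),(438,512),(365,557)],so,4))]
r=pt(T,358,205)
q=fit(rl,ob,[r[0],r[1],bx[2]]);print('rack',q[0],'\n',q[1].round(1).tolist())
d=q[0]-bx;cs,sn=np.cos(bx[2]),np.sin(bx[2]);print('in bay',cs*d[0]+sn*d[1],-sn*d[0]+cs*d[1],np.degrees(d[2]))
E
```

```text
post 235 262 [0.24930419 0.21243516] [0.27204843 0.32939958]
post 200 255 [0.27579399 0.35073228] [0.3099018 0.5270233]
post 150 245 [0.31350731 0.55208675] [0.36379336 0.81475465]
button [ 0.46456398 -0.11917545]
bracket [ 0.49996432 -0.15037658]
rtip [ 0.58109806 -0.22857328]
jar [ 0.53672252 -0.07771887]
v9 [ 0.63715078 -0.19790711]
stopper [ 0.57573686 -0.03254278]
tape [ 0.52406523 -0.50623123]
timer [ 0.69655013 -0.36660918]
bay [ 0.59153784 -0.14605155 -0.66272853] 
 [[-1.0, 2.8], [0.6, -1.7], [1.6, -0.6], [0.9, 1.6], [-2.9, 0.8], [0.3, -1.1], [1.3, -0.6], [-2.3, -1.2]]
[ 0.59153779 -0.14605147 -0.66272733] 2.9280222549263613
[ 0.59153781 -0.1460515  -0.66272777] 2.92802423441276
[ 0.59153784 -0.14605155 -0.66272853] 2.9280276312160822
[ 0.59153785 -0.14605156 -0.66272873] 2.928028500210985
rack [ 0.4689045  -0.27357703 -0.44960278] 
 [[0.3, -0.0], [0.4, 0.5], [0.9, 0.8], [0.9, 0.5], [-0.7, -0.8], [-0.2, -0.4], [0.2, -0.8], [-0.1, -2.5]]
in bay -0.018211258228863922 -0.17598306073947517 12.211206296086692
```

```bash
python3 - <<'E'
from fit import *
c=S['frame'][0:330,0:330].copy()
for P in [(.25,.25),(.27,.33),(.29,.4),(.30,.5)]:
    print(P,[tuple(np.round(proj(S,(*P,z)))) for z in (-.9,-.5,0,.4,.8)],tuple(np.round(proj(T,(*P,-.9)))))
c=cv2.convertScaleAbs(c,alpha=1.5);c=cv2.resize(c,None,fx=1.8,fy=1.8);t=cv2.convertScaleAbs(T['frame'][190:290,30:260],alpha=1.5);
cv2.imwrite('pics/post.png',c)
E
```

```text
(0.25, 0.25) [(np.float64(241.0), np.float64(324.0)), (np.float64(224.0), np.float64(285.0)), (np.float64(190.0), np.float64(211.0)), (np.float64(144.0), np.float64(107.0)), (np.float64(57.0), np.float64(-93.0))] (np.float64(251.0), np.float64(266.0))
(0.27, 0.33) [(np.float64(232.0), np.float64(312.0)), (np.float64(214.0), np.float64(273.0)), (np.float64(178.0), np.float64(197.0)), (np.float64(131.0), np.float64(93.0)), (np.float64(43.0), np.float64(-100.0))] (np.float64(237.0), np.float64(263.0))
(0.29, 0.4) [(np.float64(225.0), np.float64(302.0)), (np.float64(205.0), np.float64(262.0)), (np.float64(169.0), np.float64(185.0)), (np.float64(120.0), np.float64(81.0)), (np.float64(33.0), np.float64(-107.0))] (np.float64(225.0), np.float64(259.0))
(0.3, 0.5) [(np.float64(213.0), np.float64(291.0)), (np.float64(192.0), np.float64(249.0)), (np.float64(152.0), np.float64(171.0)), (np.float64(101.0), np.float64(69.0)), (np.float64(12.0), np.float64(-112.0))] (np.float64(208.0), np.float64(258.0))
```

View pics/post.png

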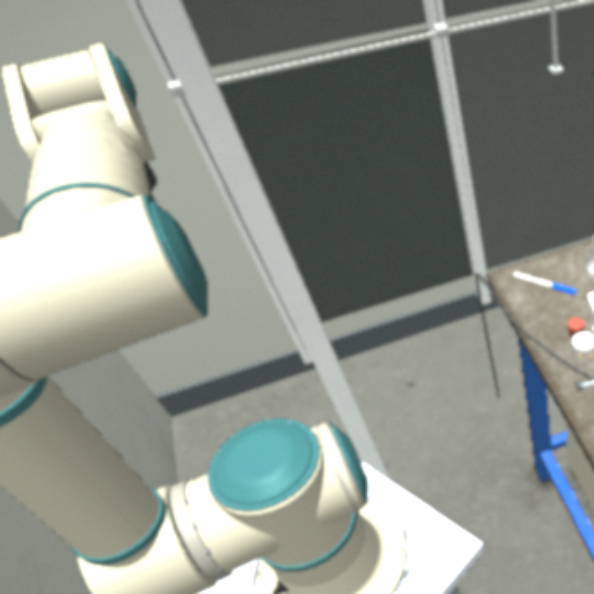

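The post's centre line passes about (97,0), (167,167) and (197,244) px in the scene view. That puts it near (0.268, 0.33), at radius 0.425 and azimuth 51°. I'll retract the arm radially, swing past inside it, then extend.

```bash
python3 -m creep '[[0,0,0,0,-1,0,0.2],[0,0,0,0,-1,0,0.2],[0,0,0,0,-1,0,0.2],[0,0,0,0,-1,0,0.2],[0,0,0,0,-1,0,0.2],[0,0,0,0,-1,0,0.2],[0,0,0,0,-1,0,0.2],[0,0,0,0,-0.7,0,0.2],[0,0,0,0,0,0,0.2]]'; python3 -c "
from h import *
s=observe();print(s['joints'],s['wrist_force'])"
```

```text
t: 1.23
position: [0.1031, 0.2749, 0.2504]
tool_rot: [[-0.936, 0.351, 0.001], [0.351, 0.936, 0.001], [-0.0, 0.002, -1.0]]
wrist_force: [0.7, -0.1, 0.8]
grip_width: 0.0172
finger_force: 0.0
[ 1.08605372e+00 -6.58460317e-01  1.96663424e+00  1.20012269e-05
  1.83188267e+00 -1.25704203e-01] [ 0.68166128 -0.1216729   0.80501859]
```

```bash
python3 -m creep '[[0,0,0.55,-0.94,-0.05,0,0.2],[0,0,0.55,-0.94,-0.05,0,0.2],[0,0,0.55,-0.94,-0.05,0,0.2],[0,0,0.55,-0.94,-0.05,0,0.2],[0,0,0.55,-0.94,-0.05,0,0.2],[0,0,0.55,-0.94,-0.05,0,0.2],[0,0,0.55,-0.94,-0.05,0,0.2],[0,0,0.55,-0.94,-0.05,0,0.2],[0,0,0.55,-0.94,-0.05,0,0.2],[0,0,0.55,-0.94,-0.05,0,0.2]]' && python3 -m creep '[[0,0,0.55,-0.94,-0.05,0,0.2],[0,0,0.55,-0.94,-0.05,0,0.2],[0,0,0.55,-0.94,-0.05,0,0.2],[0,0,0.55,-0.94,-0.05,0,0.2],[0,0,0.55,-0.94,-0.05,0,0.2],[0,0,0.55,-0.94,-0.05,0,0.2],[0,0,0.55,-0.94,-0.05,0,0.2],[0,0,0,0,0,-1,0.2],[0,0,0,0,0,-1,0.2],[0,0,0,0,0,0,0.2]]'; python3 - <<'E'
from h import *
import pickle
g=cam('wrist');cv2.imwrite('pics/w0.png',g['frame']);pickle.dump(g,open('w0.pkl','wb'));print(g['eye'],g['rotation'],g['fx'],observe()['joints'])
E
```

```text
t: 2.48
position: [0.2847, 0.0715, 0.25]
tool_rot: [[-0.246, 0.969, -0.001], [0.969, 0.246, 0.0], [0.0, -0.001, -1.0]]
wrist_force: [0.5, 0.6, 0.6]
grip_width: 0.0169
finger_force: 0.0
t: 3.72
position: [0.2675, -0.1217, 0.3119]
tool_rot: [[0.408, 0.913, 0.003], [0.913, -0.408, -0.001], [-0.0, 0.003, -1.0]]
wrist_force: [0.5, 0.4, -1.0]
grip_width: 0.0172
finger_force: 0.0
[ 0.29626342 -0.05717492  0.43560792] [[ 0.91316014  0.39195601  0.11184383]
 [-0.40758477  0.87562831  0.25913264]
 [ 0.00363497 -0.28221544  0.95934417]] 288.8451781852531 [-5.52732136e-01 -6.36943349e-01  1.83532899e+00  1.46153256e-04
  1.94269584e+00 -1.32776677e-01]
```

View pics/w0.png

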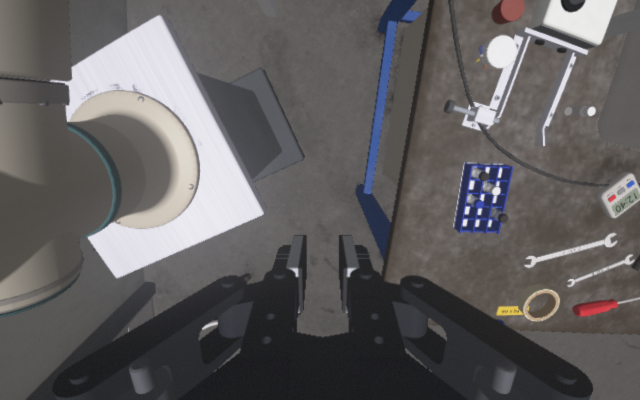

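The gripper is past the post. The wrist view shows the rack at (483,197), the button at (449,106) and the bay above it. I'll move outward and take a sharper view.

```bash
python3 -m creep '[[0,0,0.7,-0.3,1,0,0.2],[0,0,0.7,-0.3,1,0,0.2],[0,0,0,-0.3,1,0,0.2],[0,0,0,0,1,0,0.2],[0,0,0,0,1,0,0.2],[0,0,0,0,0,0,0.2]]'; python3 - <<'E'
from h import *
import pickle
g=cam('wrist');pickle.dump(g,open('w1.pkl','wb'))
c=cv2.resize(g['frame'][0:300,180:580],None,fx=2,fy=2,interpolation=cv2.INTER_CUBIC)
for k in range(0,400,20): cv2.putText(c,str(180+k),(k*2,8),0,.3,(0,255,255),1)
for k in range(0,300,20): cv2.putText(c,str(k),(0,k*2+4),0,.3,(0,255,255),1)
cv2.imwrite('pics/w1.png',c)
E
```

```text
t: 4.53
position: [0.3773, -0.2277, 0.3075]
tool_rot: [[0.617, 0.787, -0.004], [0.787, -0.616, 0.003], [-0.0, -0.005, -1.0]]
wrist_force: [0.0, 0.6, 0.4]
grip_width: 0.0173
finger_force: 0.0
```

View pics/w1.png

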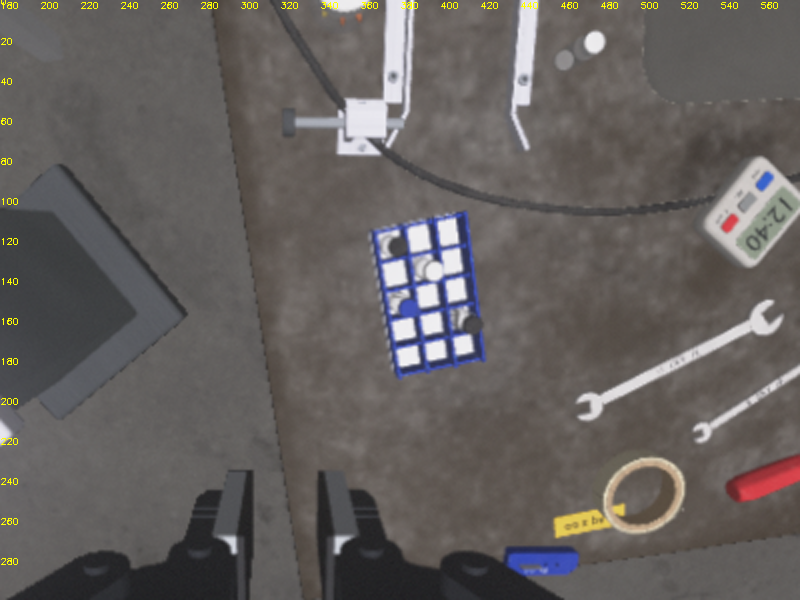

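The crop is at 2x. The button face is at crop (283,122) and the bracket block at (366,118). The rail mouth is at (405,114) and (513,108), with the right lead-in tip at (526,149). The rack corners are at (372,232), (466,212), (485,360) and (397,376).

```bash
python3 - <<'E'
from fit import *
g=pickle.load(open('w1.pkl','rb'))
def P(u,v,z): return pt(g,u/2+180,v/2,z)[:2]
from scipy.optimize import least_squares
L=[((-.0355,-.052),P(406,114,.014)),((.0355,-.052),P(513,108,.014)),((.048,-.074),P(527,149,.014)),((-.048,-.074),P(388,147,.014)),((.0345,-.0),P(519,2,.014))]
def tf(p,l):
    c,s=np.cos(p[2]),np.sin(p[2]);return np.array([c*l[0]-s*l[1]+p[0],s*l[0]+c*l[1]+p[1]])
w=[1,1,1,1,0]
def f(p): return np.ravel([k*(tf(p,l)-q) for k,(l,q) in zip(w,L)])
bx=least_squares(f,[.59,-.146,-.66]).x; print('bay',bx,(f(bx)*1e3).reshape(-1,2).round(1).tolist())
# rail direction
d=P(519,2,.014)-P(513,106,.014); print('rail dir az',np.degrees(np.arctan2(d[1],d[0])),'bay y az',90+np.degrees(bx[2]))
R=[((-.0325,.0535),P(372,232,.024)),((.0325,.0535),P(466,212,.024)),((.0325,-.0535),P(485,360,.024)),((-.0325,-.0535),P(397,376,.024))]
def fr(p): return np.ravel([tf(p,l)-q for l,q in R])
r=least_squares(fr,[.47,-.27,-.45]).x; print('rack',r,(fr(r)*1e3).reshape(-1,2).round(1).tolist())
def inb(q):
    c,s=np.cos(bx[2]),np.sin(bx[2]);d=np.array(q[:2])-bx[:2];return np.round([c*d[0]+s*d[1],-s*d[0]+c*d[1]],4)
print('rack in bay',inb(r),np.degrees(r[2]-bx[2]))
print('button',inb(P(283,122,.018)),'bracket',inb(P(366,118,.028)))
s=observe();print('tcp',inb(s['position']),'tool y az in bay',np.degrees(np.arctan2(s['tool_rot'][1][1],s['tool_rot'][0][1])-bx[2]))
for n,q in dict(jar=(.537,-.078),v9=(.637,-.198),stop=(.576,-.033),tape=(.524,-.506)).items(): print(n,inb(q))
np.save('bay.npy',bx)
E
```

```text
bay [ 0.59013277 -0.14230231 -0.64089681] [[0.8, 0.5], [-1.7, -1.5], [1.6, 1.1], [-0.7, -0.1], [-0.0, -0.0]]
rail dir az 53.19323881446029 bay y az 53.279317808678684
rack [ 0.47229976 -0.27161602 -0.45250176] [[0.7, 1.1], [0.9, 1.1], [-0.3, -0.5], [-1.3, -1.7]]
rack in bay [-0.0171 -0.1741] 10.794241132346574
button [-0.1179 -0.057 ] bracket [-0.0644 -0.0574]
tcp [-0.1202 -0.1957] tool y az in bay -1.3316847796394442
jar [-0.081   0.0198]
v9 [ 0.0709 -0.0166]
stop [-0.0767  0.0792]
tape [ 0.1645 -0.3311]
```

```bash
cat > st.py <<'E'
from h import *
import rig
bx=np.load('bay.npy')
s=observe();c,q=np.cos(bx[2]),np.sin(bx[2]);d=np.array(s['position'][:2])-bx[:2]
t=rig.tips_ahead; t=t() if callable(t) else t
print('tcp bay',np.round([c*d[0]+q*d[1],-q*d[0]+c*d[1]],4),'z',round(s['position'][2],4),'tips',t,'yaw',round(np.degrees(np.arctan2(s['tool_rot'][1][1],s['tool_rot'][0][1])-bx[2]),2),'w',round(s['grip_width'],4),'j',np.round(s['joints'],2),'F',np.round(s['wrist_force'],1),'t',s['t'])
E
python3 -m creep '[[0,0,-1,0,0,0.6,0.7],[0,0,-1,0,0,0.6,0.7],[0,0,-1,0,0,0.6,0.7],[0,0,-1,0,0,0.6,0.7],[0,0,-1,0,0,0.6,0.7],[0,0,-1,0,0,0.6,0.7],[0,0,-1,0,0,0.6,0.7],[0,0,-1,0,0,0.6,0.7],[0,0,-1,0,0,0,0.7],[0,0,-0.13,0,0.6,0,0.7]]' >/dev/null; python3 -m creep '[[0,0,0,0,0,0,0.7]]'>/dev/null; python3 st.py
```

```text
tcp bay [-0.1206 -0.1771] z 0.1659 tips 0.019 yaw 90.04 w 0.06 j [-0.58 -0.14  1.76  0.    1.53 -1.52] F [-0.6 -0.2  0.4] t 5.95
```

```bash
python3 -m creep '[[0,0,0,0,0,1,0.7],[0,0,0,0,0,1,0.7],[0,0,0,0,0,1,0.7],[0,0,0,0,0,1,0.7],[0,0,0,0,0,0.7,0.7],[0,0,0,-0.6,0,0,0.7],[0,0,0,-0.6,0,0,0.7],[0,0,0,0,0,0,0.7]]' >/dev/null; python3 st.py;  python3 -m creep '[[0,0,0,-0.18,0,0,0.7],[0,0,0,-0.18,0,0,0.7],[0,0,0,-0.18,0,0,0.7],[0,0,0,-0.18,0,0,0.7],[0,0,0,-0.18,0,0,0.7],[0,0,0,0,0,0,0.7]]' >/dev/null; python3 st.py
python3 - <<'E'
from h import *
import pickle
g=cam('wrist');pickle.dump(g,open('w2.pkl','wb'));cv2.imwrite('pics/w2.png',g['frame'])
E
```

```text
tcp bay [-0.0836 -0.1782] z 0.0253 tips 0.019 yaw 89.93 w 0.0595 j [-0.59  0.13  1.79 -0.    1.22 -1.52] F [-1.   0.5 -0.8] t 6.95
tcp bay [-0.0565 -0.1778] z 0.0253 tips 0.019 yaw 89.96 w 0.0599 j [-0.59  0.2   1.71  0.    1.23 -1.52] F [-0.1 -0.1 -0. ] t 7.7
```

View pics/w2.png

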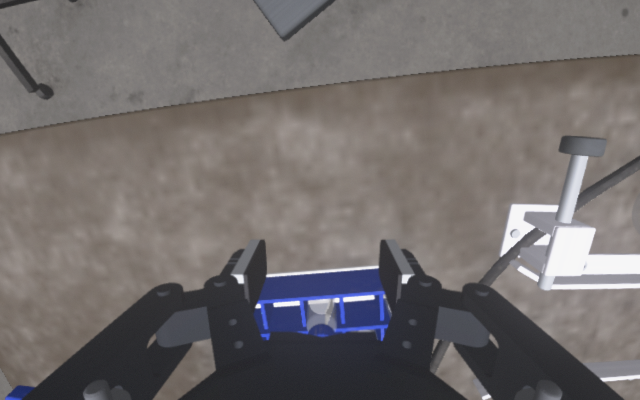

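The fingers are against the rack's side wall, near (322,280). A tilt of about 5° remains. I'll continue the sideways push.

```bash
python3 -m creep '[[0,0,0,-0.15,0,0,0.7],[0,0,0,-0.15,0,0,0.7],[0,0,0,-0.13,0,0,0.7],[0,0,0,0,0,0,0.7]]' >/dev/null; python3 st.py; python3 - <<'E'
from fit import *
bx=np.load('bay.npy')
g=cam('scene');cv2.imwrite('pics/s2.png',cv2.resize(g['frame'][160:290,290:440],None,fx=4,fy=4,interpolation=cv2.INTER_CUBIC));pickle.dump(g,open('s2.pkl','wb'))
w=cam('wrist');cv2.imwrite('pics/w3.png',w['frame'])
E
```

```text
tcp bay [-0.0436 -0.1778] z 0.0253 tips 0.019 yaw 89.96 w 0.0596 j [-0.59  0.24  1.67  0.    1.24 -1.52] F [ 0.3 -0.3  0.2] t 8.25
```

View pics/w3.png

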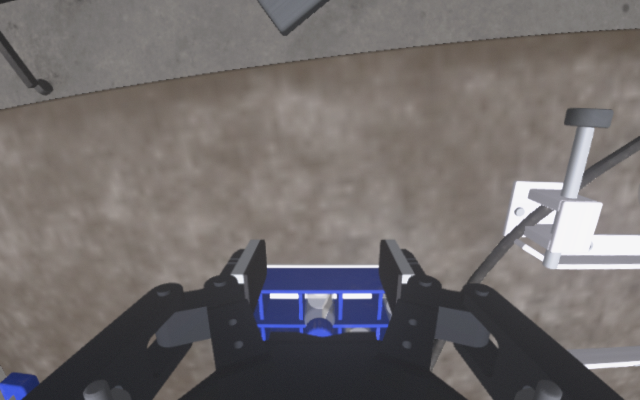

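The wall is now level in the view, at row 266, so the rack is aligned. I'll move behind it.

```bash
python3 -m creep '[[0,0,0,0.5,0,0,0.7],[0,0,0,0.7,0,0,0.7],[0,0,0,0,0,-1,0.7],[0,0,0,0,0,-1,0.7],[0,0,0,0,0,-1,0.5],[0,0,0,-0.8,-1,0,0.2],[0,0,0,-0.8,-1,0,0.2],[0,0,0,-0.8,-1,0,0.2],[0,0,0,-0.24,-0.5,0,0.2]]' >/dev/null;python3 -m creep '[[0,0,1,0,0,0,0.2],[0,0,1,0,0,0,0.2],[0,0,1,0,0,0,0.2],[0,0,1,0,0,0,0.2],[0,0,1,0,0,0,0.2],[0,0,1,0,0,0,0.2],[0,0,1,0,0,0,0.2],[0,0,1,0,0,0,0.2],[0,0,1,0,0,0,0.2],[0,0,0,0,0,0,0.2]]' >/dev/null; python3 st.py; python3 - <<'E'
from h import *
import pickle
g=cam('wrist');pickle.dump(g,open('w4.pkl','wb'))
c=cv2.resize(g['frame'][0:300,130:530],None,fx=2,fy=2,interpolation=cv2.INTER_CUBIC)
cv2.imwrite('pics/w4.png',c)
E
```

```text
tcp bay [-0.0012 -0.2824] z 0.1153 tips 0.019 yaw 0.08 w 0.0172 j [-0.79  0.23  1.48  0.    1.43 -0.15] F [ 0.8 -0.1  0.6] t 10.725
```

View pics/w4.png

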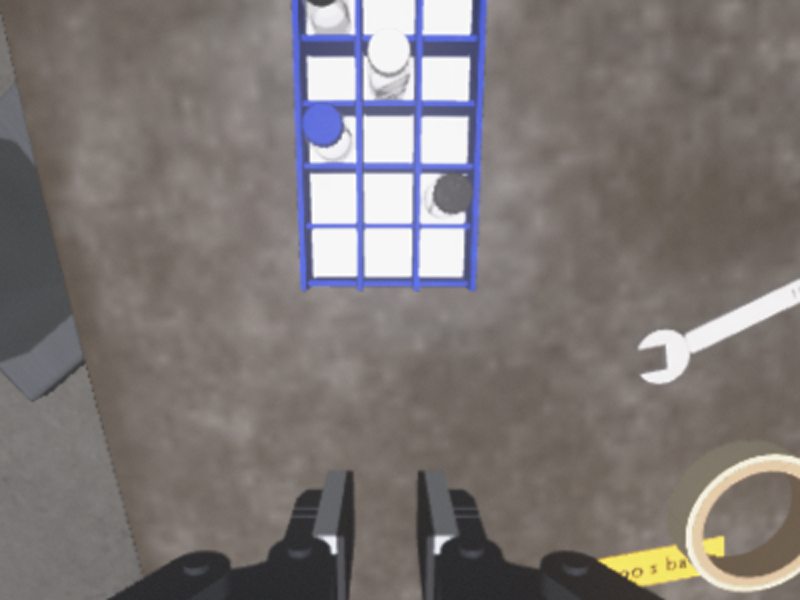

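The rack is straight, with its rear corners at crop (303,290) and (475,289). Next I descend and push.

```bash
python3 - <<'E'
from h import *
import pickle
g=pickle.load(open('w4.pkl','rb'));bx=np.load('bay.npy');c,q=np.cos(bx[2]),np.sin(bx[2])
for u,v in((303,290),(475,289),(298,30),(485,30)):
    d=pt(g,u/2+130,v/2,.024)[:2]-bx[:2];print(np.round([c*d[0]+q*d[1],-q*d[0]+c*d[1]],4))
E
python3 -m creep '[[0,0,0,0,0,1,0.2],[0,0,0,0,0,1,0.2],[0,0,0,0,0,1,0.2],[0,0,0,0.5,0,0,0.2],[0,0,0,0,0,0,0.2]]' >/dev/null;python3 st.py
```

```text
[-0.0308 -0.2338]
[ 0.0326 -0.2333]
[-0.0297 -0.1474]
[ 0.0327 -0.1472]
tcp bay [-2.000e-04 -2.665e-01] z 0.0266 tips 0.019 yaw 0.13 w 0.017 j [-0.76  0.34  1.54  0.    1.26 -0.12] F [ 0.8 -0.   0.3] t 11.4
```

```bash
python3 -m creep '[[0,0,0,0.4,0,0,0.2],[0,0,0,0.2,0,0,0.2],[0,0,0,0.2,0,0,0.2],[0,0,0,0.25,0,0,0.2],[0,0,0,0.25,0,0,0.2],[0,0,0,0.25,0,0,0.2],[0,0,0,0.25,0,0,0.2],[0,0,0,0.25,0,0,0.2],[0,0,0,0.25,0,0,0.2],[0,0,0,0.25,0,0,0.2]]' >/dev/null;python3 st.py
python3 -m creep '[[0,0,0,0.2,0,0,0.2],[0,0,0,0.2,0,0,0.2],[0,0,0,0.2,0,0,0.2],[0,0,0,0.2,0,0,0.2],[0,0,0,0.2,0,0,0.2],[0,0,0,0,0,0,0.2]]' >/dev/null;python3 st.py
python3 - <<'E'
from h import *
import pickle
g=cam('wrist');pickle.dump(g,open('w5.pkl','wb'))
c=cv2.resize(g['frame'][0:300,130:530],None,fx=2,fy=2,interpolation=cv2.INTER_CUBIC)
cv2.imwrite('pics/w5.png',c)
E
```

```text
tcp bay [-0.0008 -0.1908] z 0.0253 tips 0.019 yaw -0.03 w 0.017 j [-0.62  0.34  1.54  0.    1.26  0.02] F [-1.1 -1.3  1.2] t 12.65
tcp bay [-0.0009 -0.1607] z 0.0251 tips 0.019 yaw -0.0 w 0.0171 j [-0.57  0.35  1.53  0.    1.26  0.07] F [-0.1 -0.3  0.1] t 13.4
```

View pics/w5.png

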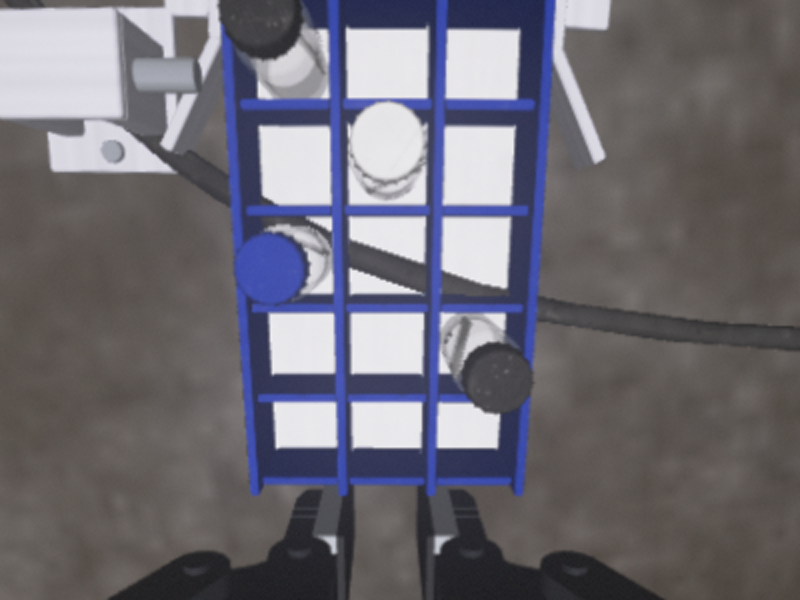

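The rack front is between the lead-ins, which are at crop (190,100) and (580,110). The vials are upright and the force is near zero, so I'll slide it in.

```bash
python3 -m creep '[[0,0,0,0.2,0,0,0.2],[0,0,0,0.2,0,0,0.2],[0,0,0,0.2,0,0,0.2],[0,0,0,0.2,0,0,0.2],[0,0,0,0.2,0,0,0.2],[0,0,0,0.2,0,0,0.2],[0,0,0,0.2,0,0,0.2],[0,0,0,0.2,0,0,0.2]]' >/dev/null;python3 st.py
python3 -m creep '[[0,0,0,0.2,0,0,0.2],[0,0,0,0.2,0,0,0.2],[0,0,0,0.2,0,0,0.2],[0,0,0,0.2,0,0,0.2],[0,0,0,0.2,0,0,0.2],[0,0,0,0.15,0,0,0.2],[0,0,0,0,0,0,0.2]]' >/dev/null;python3 st.py
```

```text
tcp bay [-0.0007 -0.1129] z 0.0253 tips 0.019 yaw -0.04 w 0.017 j [-0.48  0.37  1.5   0.    1.27  0.16] F [ 0.1 -0.5 -1.1] t 14.45
tcp bay [-0.0007 -0.0784] z 0.0253 tips 0.019 yaw -0.01 w 0.0169 j [-0.42  0.39  1.47  0.    1.28  0.22] F [ 0.7 -0.2  0.8] t 15.325
```

```bash
python3 -m creep '[[0,0,0,0.1,0,0,0.2],[0,0,0,0.1,0,0,0.2],[0,0,0,0.08,0,0,0.2],[0,0,0,0.07,0,0,0.2],[0,0,0,0,0,0,0.2]]' >/dev/null;python3 st.py
python3 -m creep '[[0,0,0,0.05,0,0,0.2],[0,0,0,0.05,0,0,0.2],[0,0,0,0,0,0,0.2]]' >/dev/null;python3 st.py
```

```text
tcp bay [-0.0007 -0.068 ] z 0.0253 tips 0.019 yaw -0.02 w 0.0171 j [-0.41  0.4   1.46  0.    1.28  0.23] F [-0.6 -0.1 -0.2] t 15.95
tcp bay [-0.0007 -0.0651] z 0.0253 tips 0.019 yaw -0.03 w 0.0171 j [-0.4   0.4   1.46  0.    1.28  0.24] F [-0.6 -1.1 -1. ] t 16.325
```

```bash
python3 -m creep '[[0,0,0,0.03,0,0,0.2],[0,0,0,0,0,0,0.2]]' >/dev/null;python3 st.py
python3 -m creep '[[0,0,0,0.03,0,0,0.2],[0,0,0,0,0,0,0.2]]' >/dev/null;python3 st.py
python3 -m creep '[[0,0,0,0.03,0,0,0.2],[0,0,0,0,0,0,0.2]]' >/dev/null;python3 st.py
```

```text
tcp bay [-0.0007 -0.0643] z 0.0253 tips 0.019 yaw -0.03 w 0.0172 j [-0.4   0.4   1.46  0.    1.28  0.24] F [-0.6 -1.   1.5] t 16.575
tcp bay [-0.0007 -0.0634] z 0.0253 tips 0.019 yaw -0.03 w 0.017 j [-0.4   0.4   1.46  0.    1.28  0.24] F [-0.6  0.1  0.6] t 16.825
tcp bay [-0.0007 -0.0627] z 0.0253 tips 0.019 yaw -0.04 w 0.0169 j [-0.4   0.4   1.46 -0.    1.28  0.24] F [-1.  -2.4  0.5] t 17.075
```

```bash
for i in 1; do python3 -m creep '[[0,0,0,0.03,0,0,0.2],[0,0,0,0,0,0,0.2]]' >/dev/null;python3 st.py
python3 -m creep '[[0,0,0,0.03,0,0,0.2],[0,0,0,0,0,0,0.2]]' >/dev/null;python3 st.py; done
```

```text
tcp bay [-0.0007 -0.0626] z 0.0253 tips 0.019 yaw -0.07 w 0.017 j [-0.4   0.4   1.46 -0.    1.28  0.25] F [-4.1 -5.4  0.8] t 17.325
tcp bay [-0.0007 -0.0625] z 0.0253 tips 0.019 yaw -0.08 w 0.0172 j [-0.4   0.41  1.46 -0.    1.28  0.25] F [-6.5 -6.3  1.8] t 17.575
```

The force rose to about 9 N with no travel, so the rack is home. I'll back off and go to the bolt button.

```bash
python3 -m creep '[[0,0,0,-0.3,0,0,0.2],[0,0,0,-0.7,0,0,0.2],[0,0,0,0,0,-1,0.2],[0,0,0,0,0,-1,0.2],[0,0,0,0,0,-1,0.2],[0,0,0,0.23,-1,0,0.1],[0,0,0,0.23,-1,0,0],[0,0,0,0.23,-1,0,0],[0,0,0,0.23,-1,0,0],[0,0,0,0.23,-1,0,0]]' >/dev/null;python3 -m creep '[[0,0,-1,0,0,0,0],[0,0,-1,0,0,0,0],[0,0,-1,0,0,0,0],[0,0,-1,0,0,0,0],[0,0,-1,0,0,0,0],[0,0,-1,0,0,0,0],[0,0,-1,0,0,0,0],[0,0,-1,0,0,0,0],[0,0,-1,0,0,0,0],[0,0,0,0,0,0,0]]' >/dev/null; python3 st.py; python3 - <<'E'
from h import *
import pickle
g=cam('scene');pickle.dump(g,open('s6.pkl','wb'))
c=cv2.resize(g['frame'][140:270,280:420],None,fx=4.5,fy=4.5,interpolation=cv2.INTER_CUBIC)
cv2.imwrite('pics/s6.png',c)
E
```

```text
tcp bay [-0.1507 -0.0568] z 0.1152 tips 0.019 yaw 89.84 w -0.0002 j [-0.3  -0.08  1.81  0.    1.42 -1.23] F [ 0.6 -0.4 -0.6] t 20.075
```

View pics/s6.png

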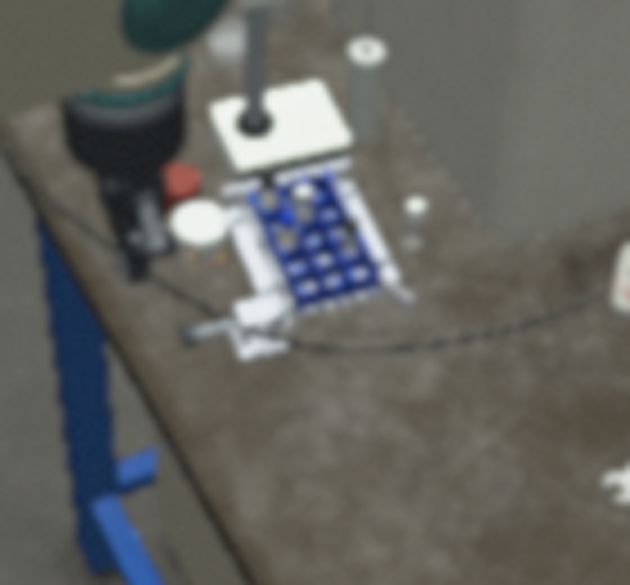

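The rack sits fully in the bay at (315,240), with its vials upright and the button still out at (192,335). I'll descend and push the bolt.

```bash
python3 -m creep '[[0,0,0,0,0,1,0],[0,0,0,0,0,1,0],[0,0,0,0,0,0.9,0],[0,0,0,-0.3,0,0,0],[0,0,0,-0.3,0,0,0],[0,0,0,0,0,0,0]]' >/dev/null;python3 st.py;python3 -m creep '[[0,0,0,-0.15,0,0,0],[0,0,0,-0.15,0,0,0],[0,0,0,-0.15,0,0,0],[0,0,0,-0.15,0,0,0],[0,0,0,-0.15,0,0,0],[0,0,0,0,0,0,0]]' >/dev/null;python3 st.py
```

```text
tcp bay [-0.1311 -0.056 ] z 0.0297 tips 0.019 yaw 89.9 w -0.0003 j [-0.32  0.09  1.83  0.    1.23 -1.24] F [-0.5  0.   0.2] t 20.875
tcp bay [-0.1098 -0.0562] z 0.0282 tips 0.019 yaw 89.95 w 0.0003 j [-0.33  0.14  1.77  0.    1.23 -1.26] F [-0.5 -0.1  1. ] t 21.625
```

```bash
python3 -m creep '[[0,0,0,-0.12,0,0,0],[0,0,0,-0.12,0,0,0],[0,0,0,-0.12,0,0,0],[0,0,0,0,0,0,0]]' >/dev/null;python3 st.py;python3 -m creep '[[0,0,0,-0.04,0,0,0],[0,0,0,-0.04,0,0,0],[0,0,0,0,0,0,0]]' >/dev/null;python3 st.py
```

```text
tcp bay [-0.099  -0.0562] z 0.0283 tips 0.019 yaw 89.95 w -0.0001 j [-0.34  0.17  1.74  0.    1.23 -1.27] F [ 0.4 -0.6  1.2] t 22.125
tcp bay [-0.0979 -0.0562] z 0.0282 tips 0.019 yaw 89.97 w -0.0003 j [-0.34  0.17  1.73  0.    1.24 -1.27] F [-5.2  3.4  5.5] t 22.5
```

```bash
python3 -m creep '[[0,0,0,-0.05,0,0,0],[0,0,0,0,0,0,0]]' >/dev/null;python3 st.py;python3 -m creep '[[0,0,0,0.3,0,0,0],[0,0,0,0.7,0,0,0],[0,0,0,0.6,0,0,0],[0,0,0,0,0,-1,0],[0,0,0,0,0,-1,0],[0,0,0,0,0,-1,0],[0,0,0,0,0,-1,0],[0,0,0,0,-1,-1,0],[0,0,0,0,-1,0,0],[0,0,0,0,0,0,0]]' >/dev/null;python3 st.py; python3 - <<'E'
from h import *
g=cam('wrist');s=cam('scene')
c=cv2.resize(s['frame'][160:240,310:390],(400,400),interpolation=cv2.INTER_CUBIC);w=cv2.resize(g['frame'][0:400,240:640],(400,400))
cv2.imwrite('pics/fin.png',np.hstack([c,w]))
E
```

```text
tcp bay [-0.0978 -0.0562] z 0.0281 tips 0.019 yaw 89.98 w 0.0 j [-0.34  0.18  1.73  0.    1.24 -1.27] F [-11.8   7.8   9.7] t 22.75
tcp bay [-0.1433 -0.1173] z 0.1787 tips 0.019 yaw 89.83 w -0.0002 j [-0.44 -0.18  1.77 -0.    1.55 -1.37] F [0.5 0.2 0.6] t 24.0
```

View pics/fin.png

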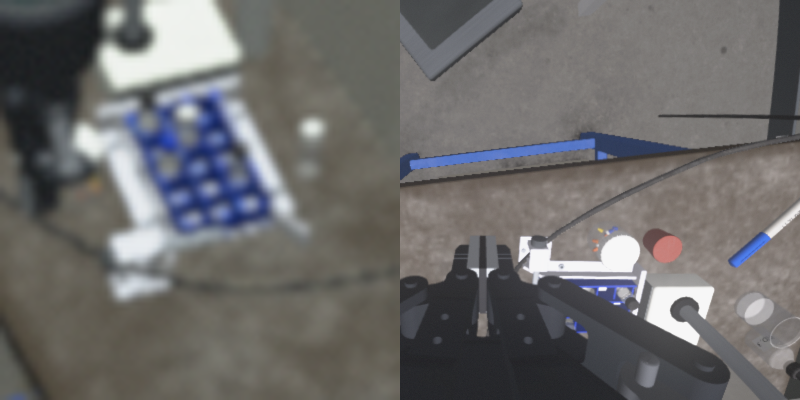

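The button now sits against the bracket, at (540,240) in the right half, and the rack is seated with its vials upright. The robot is clear of everything, so I'm handing in.

```bash
python3 -c "
from rig import job_done
print(job_done())"
```

```text
the job is handed in; nothing more can be done
None
```

I handed the job in at about 24 s. The rack is pushed home against the rear stop with its vials upright, and the bolt is fully in behind it. No bystander was touched as far as the pictures show, and the arm is clear; the hand-in returned no verdict.

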